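# Turn the leaf of the recipe stand

### The job

Turn the big top leaf of the recipe stand: with the fingertips, push it up from the right and over the spine, then press it down until it lies flat on the left-hand side. Do not pinch or grasp the leaf, leave the smaller leaf under it lying where it is, and do not disturb the cup and the other small things standing round; finish with the hand clear of everything.

Things in the scene. Friction and masses are not known exactly. Their poses are not given: they have to be found in the camera images.
- stand: recipe stand: a low wooden V-shaped book cradle, 200 mm along its spine, about 215 mm across, fixed to the worktop. Origin on the worktop under the middle of the spine; x along the spine, roughly away from the robot, y to the left wing, z up. Both wings slope up from the spine at 25 degrees (0.436 rad) and are 103 mm wide along the slope. A narrow leaf is fixed on the left wing already
- spine (a point): middle of the hinge axis (spine) of the stand, 30 mm above the worktop; axes as the stand's: x along the spine, y to the left wing, z up
- leaf (a joint): angle of the big top leaf about the spine, rad: 0 lying on the right (sloping up 25 degrees to the right), 1.134 upright, 2.269 (its stop) flat on the left (sloping up 25 degrees to the left). Starts at 0 to 0.35. The hinge is stiff (0.15 N m, about 2 N at the free edge): the leaf stays wherever it is left and must be pressed down on the left side
- leaf_edge (a point): middle of the big leaf's free edge, 155 mm from the spine axis; moves with the leaf. The leaf is a rigid plywood board, 0.12 kg, 160 mm along the spine, 8 mm thick, from 12 to 155 mm off the axis, with a white card panel on its upper side at the start. Its outer 40 mm hang free past the right wing and the smaller leaf; this edge is then 95 to 140 mm above the worktop, nothing beneath
- under_leaf (a joint): angle of the smaller leaf lying on the right wing under the big one, rad: 0 lying on the wing, growing as it is lifted. Rigid board, 150 mm along the spine, 7 mm thick, reaching 115 mm from the spine axis; its top is 6 mm below the big leaf's middle plane when both are at 0
- espresso_cup: small white espresso cup with a handle, 64x91x50 mm, loose on the worktop; origin at the middle of its underside
- match_box: red match box 38x58x16 mm, loose on the worktop; origin at the middle of its underside
- tea_light: small tea light 38 mm across, 15 mm high, loose on the worktop; origin at the middle of its underside
- tamper: coffee tamper with a wooden handle, 54 mm across, 81 mm high, loose on the worktop; origin at the middle of its underside
- coffee_scoop: small brass-coloured coffee scoop 42x82x25 mm, loose on the worktop; origin at the middle of its underside
- kitchen_timer: round black and white kitchen timer 63 mm across, 54 mm high, loose on the worktop; origin at the middle of its underside

How it is judged:
At the end, for the whole second after the job is handed in: the big leaf lies on the left-hand side within 0.05 rad of its stop (joint above 2.219), the smaller leaf still lies on the right wing (below 0.08 rad), and each small thing is within 20 mm of where it stood (value of joint leaf above 2.219 rad and value of joint under_leaf below 0.08 rad and distance of each of espresso_cup, match_box, tea_light, tamper, coffee_scoop, kitchen_timer from where it was at the start of the episode below 0.02 m); the robot touches nothing.
It fails at once if the leaf is pinched (fingers press on its plywood board and on the card panel of its other side at once, each with over 1.5 N) (contact force between the fingers and leaf_c0 above 1.5 N and contact force between the fingers and leaf_c1 above 1.5 N).
It fails at once if the smaller leaf is lifted off the wing (over 0.2 rad) (value of joint under_leaf above 0.2 rad).
It fails at once if a small thing standing round is lifted, carried or knocked over 30 mm away (distance of any of espresso_cup, match_box, tea_light, tamper, coffee_scoop, kitchen_timer from where it was at the start of the episode above 0.03 m or height (world z) of any of espresso_cup, match_box, tea_light, tamper, coffee_scoop, kitchen_timer above 0.015 m).
It also fails if it takes over 32 s, if anything falls off the work surface, if the arm or the gripper's body presses on something with over 40 N, if the wrist force passes 120 N, or if a joint passes its speed limit or range.

### The arm

A 7-joint arm with a two-finger parallel gripper is mounted at the origin on a cart in front of the work surface, level with it; the furniture and walls round the work are solid. World frame = base frame: x ahead of the robot, y to its left, z up, the work surface at z = 0. Lengths are in m, angles in rad, forces in N, time in s.
With the tool pointing down it reaches from about 0.425 to 0.95 m from the base axis. Payload 4.7 kg.
Tool frame: the origin (TCP) lies on the centre line of the jaws, within the pads' length; the fingertips stand 11 mm ahead of it and the grasp point (between the pads) lies 8 mm behind it; z points along the fingers, x is the direction in which the jaws open and shut, and the axes are right-handed (so a half turn about z gives the same grasp; the last joint's range is limited). The gripper opens to 85 mm and grips with 20 to 120 N. Pads are 22 mm wide; open, the fingers measure 114 mm over their backs; the gripper's body (76 mm by 85 mm) begins 54 mm behind the grasp point. The pads swing forward as they close: fully open they stand 13 mm farther back than shut.
Start: joints at [1.192, 0.469, -0.049, 1.532, 0.024, 1.141, -0.082], TCP at [0.231, -0.634, 0.242] pointing down, gripper open.
Joint ranges: [-2.59, 2.59], [-0.33, 1.99], [-1.39, 1.29], [0.1, 2.45], [-1.04, 4.18], [0.21, 1.99], [-2.66, 2.66]. Speed limits (rad/s): [2.57, 2.57, 3.14, 3.14, 3.14, 3.14, 3.14].

### API

Orientations are given as a unit quaternion [w, x, y, z].
In Python, from workcell import r, viewer gives the robot as it stands.
- The arm moves only by the tool arm_command, never from a script. Its argument "targets" is a list of rows, each a list of 5 numbers: the shift along the world's x, y, z in cm, then the turn about the world's z in degrees, then the opening, from -1 (shut) to 1 (fully open), so that 0 is half open. A call has 1 to 8 rows; each row is the pose to reach, as a shift and turn from the pose measured when the call began; what a row does not reach only later rows make up. A row lasts 1/10 s, in which the tool goes at most 50 mm and 8.59 degrees, less where a joint would pass 70% of its speed; a pose out of reach is approached as far as the arm can. A call with a gripper value outside its range is refused whole. The fingers move at their own pace and stop on an object; the grip force is fixed at half the most. Time passes only in rows, so rows that repeat a pose let the fingers close. It gives the time, the measured TCP pose, the force and the opening at its end, in the units of the state.
- r.get_state(): the state, without advancing time (a new reading comes with each control period).
- viewer.camera(name): name is "side" or "top"; returns a dict with "pixels" (384x512x3 uint8, red, green, blue), "mtx" (3x3 intrinsics, pixels), "view" (4x4, takes a point from world to camera coordinates). Camera axes: x right, y down, z forward; pixel columns grow to the right and rows downward; lengths in m; the calibration is good to about 2 mm. A picture is of the moment at which its call begins. There is no depth.
- r.hand_in(): hands the job in, once; it reports no verdict.
The state is a dict: "clock": time; "qpos": joint angles; "qd": joint speeds; "effort": joint torques, N m; "tcp_pos": TCP position; "eef_rot": TCP orientation; "force": force on the tool from outside, world axes, zero at the start; "moment": the same for the moment, N m; "width": opening from 0.0 (shut) to 1.0 (fully open).
Only numpy, scipy, OpenCV 4.12 (cv2) and the standard library are available. Lean on these libraries where they do the work, as an engineer would, in place of code of your own. Each camera call takes 0.05 s, during which the arm holds its last target.

## Working session

There is one attempt and no reset: what is moved stays moved. The work goes in short steps, Python scripts to look and compute and a tool call to move; the robot and the scene stay as the last step left them, time stands still between calls to the robot, and variables do not carry over. Pictures are saved under pics/ and viewed, and the job is handed in when it is done.

Besides the shell and the picture viewer there is one more tool, called by a JSON object that holds its "op" and its "data". arm_command: Moves the arm, as the interface text tells. Its arguments: {"type":"object","properties":{"targets":{"type":"array","items":{"type":"array","items":{"type":"number"}}}},"required":["targets"]}

```bash
mkdir -p pics; python3 - <<'E'
from workcell import r, viewer
import cv2,json,numpy as np
s=r.get_state(); print({k:np.round(v,3).tolist() for k,v in s.items()})
for n in("side","top"):
    c=viewer.camera(n); cv2.imwrite(f"pics/{n}0.png",cv2.cvtColor(c["pixels"],cv2.COLOR_RGB2BGR))
    print(n,np.round(c["mtx"],2).tolist(),np.round(c["view"],4).tolist())
    np.savez(f"{n}0.npz",**c)
E
```

```text
{'clock': 0.0, 'qpos': [1.192, 0.469, -0.049, 1.534, 0.024, 1.141, -0.082], 'qd': [0.0, 0.0, -0.0, -0.0, 0.002, -0.0, 0.001], 'effort': [0.001, -51.032, -0.046, -23.771, 0.011, 0.007, 0.0], 'tcp_pos': [0.231, -0.634, 0.241], 'eef_rot': [-0.001, 0.819, -0.573, -0.001], 'force': [0.554, -0.134, -0.122], 'moment': [-0.014, 0.022, -0.063], 'width': 0.997}
side [[374.28, 0.0, 255.54], [0.0, 374.28, 193.73], [0.0, 0.0, 1.0]] [[-0.9595, -0.2816, 0.0088, 0.456], [-0.2349, 0.7824, -0.5768, 0.2511], [0.1556, -0.5555, -0.8168, 0.9124], [0.0, 0.0, 0.0, 1.0]]
top [[430.54, 0.0, 257.77], [0.0, 430.54, 189.54], [0.0, 0.0, 1.0]] [[-0.0104, -0.9999, -0.0033, -0.1043], [-0.9755, 0.0109, -0.2199, 0.5345], [0.2199, 0.001, -0.9755, 0.9806], [0.0, 0.0, 0.0, 1.0]]
```

View pics/side0.png

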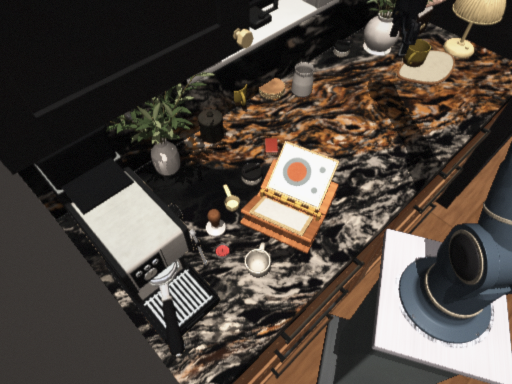

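View pics/top0.png

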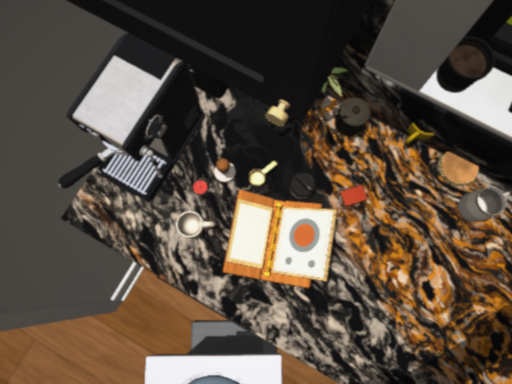

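The side view shows the stand at about (295,195), with the white-carded big leaf tilted up on its far (right) side. The top view shows its spine running from about (277,200) to (266,282), with the leaf edge near x=334. I'll zoom in to pick the corners.

```bash
python3 - <<'E'
import cv2
a=cv2.imread("pics/top0.png")[150:310,170:390]; cv2.imwrite("pics/topc.png",cv2.resize(a,None,fx=3.6,fy=3.6,interpolation=cv2.INTER_CUBIC))
a=cv2.imread("pics/side0.png")[130:290,190:360]; cv2.imwrite("pics/sidec.png",cv2.resize(a,None,fx=3.7,fy=3.7,interpolation=cv2.INTER_CUBIC))
E
```

```text
(no output)
```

View pics/topc.png

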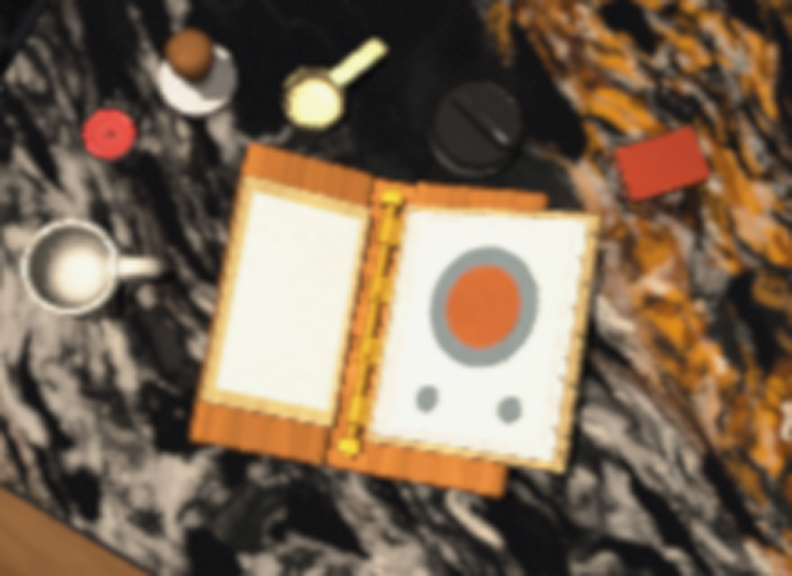

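View pics/sidec.png

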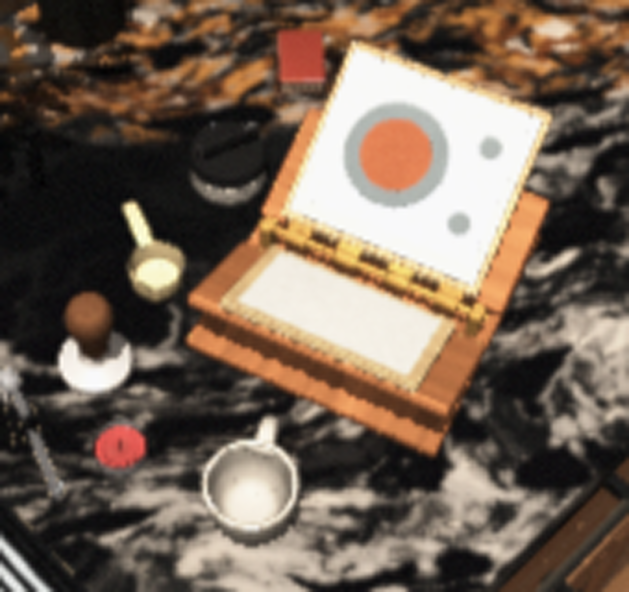

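```bash
cat > h.py <<'E'
import numpy as np,cv2
C={n:dict(np.load(f"{n}0.npz")) for n in("side","top")}
P={n:C[n]["mtx"]@C[n]["view"][:3] for n in C}
def ray(n,uv):
    V=C[n]["view"];d=V[:3,:3].T@np.linalg.solve(C[n]["mtx"],[uv[0],uv[1],1]);return -V[:3,:3].T@V[:3,3],d
def onz(n,uv,z):
    o,d=ray(n,uv);return o+d*(z-o[2])/d[2]
def tri(t,s):
    X=cv2.triangulatePoints(P["top"],P["side"],np.float64(t).reshape(2,1),np.float64(s).reshape(2,1));return (X[:3]/X[3]).ravel()
def proj(n,X):
    p=P[n]@np.r_[X,1];return p[:2]/p[2]
T=lambda u,v:(u/3.6+170,v/3.6+150)
S=lambda u,v:(u/3.7+190,v/3.7+130)
E
python3 - <<'E'
from h import *
np.set_printoptions(precision=3,suppress=True)
hf=tri(T(393,192),S(265,232));hn=tri(T(350,446),S(478,320))
ef=tri(T(599,212),S(353,42));en=tri(T(562,471),S(550,118))
print(hf,hn,ef,en)
# hinge top ~z 0.034
a=onz("top",T(393,192),.033);b=onz("top",T(350,446),.033);print("on z",a,b,np.linalg.norm(a-b))
m=(hf+hn)/2;yaw=np.arctan2((hf-hn)[1],(hf-hn)[0]);print("mid",m,"yaw",yaw, "len",np.linalg.norm(hf-hn),np.linalg.norm(ef-en))
em=(ef+en)/2;d=em-np.array([m[0],m[1],.03]);c,s=np.cos(yaw),np.sin(yaw)
print("edge in stand",c*d[0]+s*d[1],-s*d[0]+c*d[1],d[2], np.hypot(-s*d[0]+c*d[1],d[2]))
print("angle",np.arctan2(d[2],-(-s*d[0]+c*d[1]))-0.436)
for n,uv,z in [("cup",T(70,267),.05),("cuphandle",T(155,267),.03),("tea",T(110,135),.015),("match",T(662,163),.016),("timer",T(476,128),.054),("scoop",T(313,100),.02),("scooptip",T(380,45),.02),("tamperbase",T(198,80),.01)]:
    print(n,onz("top",uv,z))
E
```

```text
[ 0.506 -0.163  0.014] [ 0.333 -0.131  0.015] [ 0.474 -0.288  0.109] [ 0.316 -0.258  0.107]
on z [ 0.504 -0.162  0.033] [ 0.334 -0.13   0.033] 0.17304421266448103
mid [ 0.42  -0.147  0.015] yaw -0.18633950905027727 len 0.17615041080846863 0.16114928371296788
edge in stand -0.0011194857594173623 -0.1287648975802706 0.07761089459725054 0.15034576751290044
angle 0.10642687320787086
cup [0.452 0.055 0.05 ]
cuphandle [0.455 0.    0.03 ]
tea [0.55  0.034 0.015]
match [ 0.526 -0.351  0.016]
timer [ 0.543 -0.218  0.054]
scoop [ 0.573 -0.108  0.02 ]
scooptip [ 0.612 -0.156  0.02 ]
tamperbase [ 0.591 -0.027  0.01 ]
```

{"op": "arm_command", "data": {"targets": [[2, 4, 0, 8, -1], [5, 8, 0, 16, -1], [8, 12, 0, 24, -1], [11, 16, 0, 32, -1], [13, 21, 0, 40, -1], [16, 26, 0, 48, -1], [18, 31, 0, 56, -1], [18.7, 31.4, 0, 59, -1]]}}

```text
clock: 0.9
tcp_pos: [0.4198, -0.3143, 0.2414]
eef_rot: [-0.001, 0.996, -0.091, -0.001]
force: [0.6, -0.1, 0.1]
width: 0.001
```

```bash
cat > look.py <<'E'
import sys,cv2,numpy as np
from workcell import r, viewer
k=sys.argv[1]
b={"top":(150,310,170,390),"side":(90,290,190,390)}
ims=[]
for n in("side","top"):
    c=viewer.camera(n);np.savez(f"{n}_{k}.npz",**c)
    y0,y1,x0,x1=b[n];a=cv2.cvtColor(c["pixels"],cv2.COLOR_RGB2BGR)[y0:y1,x0:x1]
    ims.append(cv2.resize(a,(380,int(380*a.shape[0]/a.shape[1])),interpolation=cv2.INTER_CUBIC))
h=max(i.shape[0] for i in ims)
cv2.imwrite(f"pics/l{k}.png",np.hstack([cv2.copyMakeBorder(i,0,h-i.shape[0],0,0,0) for i in ims]))
s=r.get_state()
print({q:np.round(s[q],3).tolist() for q in("clock","qpos","tcp_pos","eef_rot","force","width")})
p=np.array(s["tcp_pos"]);y=-0.186;d=p[:2]-[.42,-.147]
print("stand xs,ys,z",np.round([np.cos(y)*d[0]+np.sin(y)*d[1],-np.sin(y)*d[0]+np.cos(y)*d[1],p[2]],4))
E
python3 look.py 1
```

```text
{'clock': 1.0, 'qpos': [0.9, 0.255, -0.4, 1.868, 0.113, 1.042, 0.271], 'tcp_pos': [0.42, -0.316, 0.242], 'eef_rot': [-0.001, 0.996, -0.092, -0.0], 'force': [-0.524, 0.191, -0.365], 'width': 0.002}
stand xs,ys,z [ 0.0316 -0.1659  0.2415]
```

View pics/l1.png

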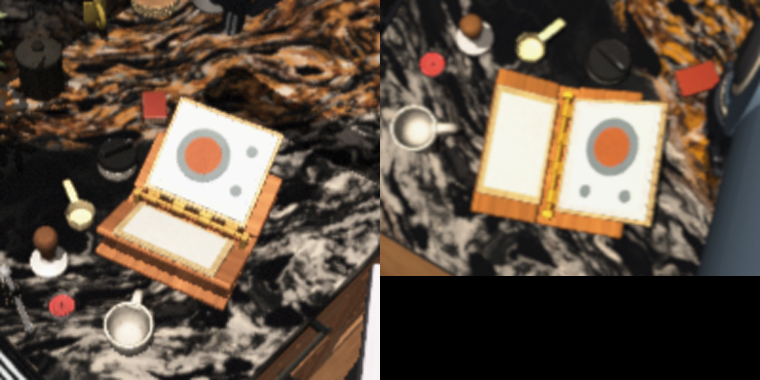

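```bash
python3 - <<'E'
from h import *
for n in C:
    for X in([0,0,0],[.42,-.316,.242],[.231,-.634,.242],[.42,-.147,.03]): print(n,X,proj(n,np.array(X)))
ims=[cv2.cvtColor(np.load(f"{n}_1.npz")["pixels"],cv2.COLOR_RGB2BGR) for n in("side","top")]
cv2.imwrite("pics/full1.png",cv2.resize(np.vstack(ims),None,fx=.78,fy=.78))
for n in C: print(np.abs(np.load(f"{n}_1.npz")["view"]-C[n]["view"]).max())
E
```

```text
side [0, 0, 0] [442.57981054 296.74272593]
side [0.42, -0.316, 0.242] [311.9760231  101.94616394]
side [0.231, -0.634, 0.242] [396.37320849  44.83354531]
side [0.42, -0.147, 0.03] [289.76817553 201.0196092 ]
top [0, 0, 0] [211.99244714 424.21662587]
top [0.42, -0.316, 0.242] [364.06667088 224.61818185]
top [0.231, -0.634, 0.242] [542.99764833 324.47338884]
top [0.42, -0.147, 0.03] [273.55720214 237.65318951]
0.0
0.0
```

View pics/full1.png

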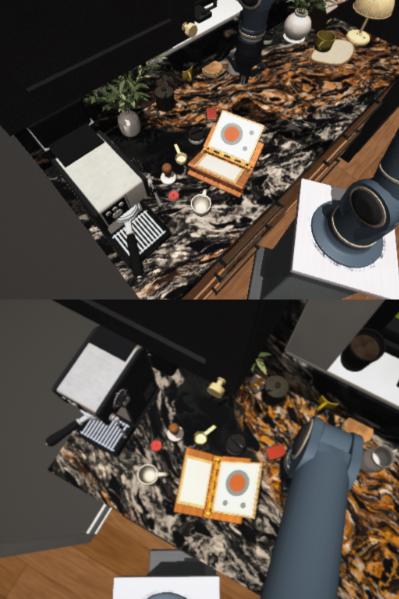

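{"op": "arm_command", "data": {"targets": [[0, 0, -5, 0, -1], [0, 0, -10, 0, -1], [0, 0, -14.5, 0, -1], [0, 0, -14.5, 0, -1]]}}

```text
clock: 1.4
tcp_pos: [0.4154, -0.3151, 0.0909]
eef_rot: [-0.004, 0.996, -0.093, -0.006]
force: [-0.7, 1.2, 0.4]
width: 0.001
```

```bash
python3 look.py 2
```

```text
{'clock': 1.5, 'qpos': [0.851, 0.437, -0.358, 2.005, 0.221, 0.739, 0.174], 'tcp_pos': [0.42, -0.317, 0.097], 'eef_rot': [-0.001, 0.996, -0.093, -0.001], 'force': [0.139, -0.336, 0.919], 'width': -0.001}
stand xs,ys,z [ 0.0315 -0.1671  0.0966]
```

View pics/l2.png

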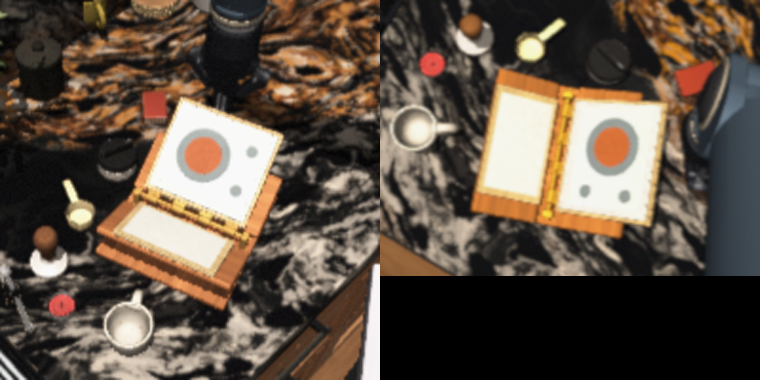

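The side view shows the fingers just right of the leaf edge near (222,100), with the tips hidden below it, as I wanted. Next I'll move in to contact.

{"op": "arm_command", "data": {"targets": [[0.2, 1, 0, 0, -1], [0.4, 2, 0, 0, -1], [0.4, 2.2, 0.2, 0, -1], [0.4, 2.2, 0.2, 0, -1]]}}

```text
clock: 1.9
tcp_pos: [0.425, -0.2945, 0.1001]
eef_rot: [-0.0, 0.996, -0.092, 0.0]
force: [-0.2, -0.4, -0.4]
width: 0.004
```

{"op": "arm_command", "data": {"targets": [[0.1, 0.3, 0, 0, -1], [0.1, 0.6, 0, 0, -1], [0.1, 0.6, 0, 0, -1]]}}

```text
clock: 2.2
tcp_pos: [0.4263, -0.2889, 0.1005]
eef_rot: [0.0, 0.996, -0.092, 0.001]
force: [0.7, -1.2, -0.6]
width: -0.003
```

```bash
python3 look.py 3
```

```text
{'clock': 2.3, 'qpos': [0.81, 0.416, -0.367, 2.03, 0.219, 0.732, 0.123], 'tcp_pos': [0.426, -0.289, 0.1], 'eef_rot': [0.0, 0.996, -0.092, 0.0], 'force': [-0.556, -0.876, -0.794], 'width': 0.003}
stand xs,ys,z [ 0.0322 -0.1383  0.1002]
```

View pics/l3.png

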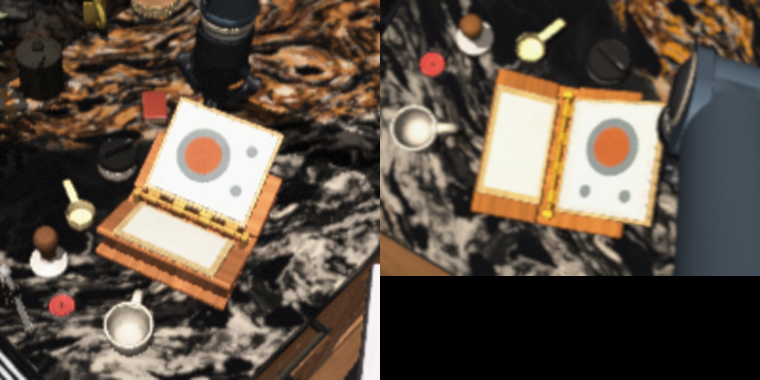

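{"op": "arm_command", "data": {"targets": [[0.1, 0.5, 0.4, 0, -1], [0.2, 0.9, 0.9, 0, -1], [0.3, 1.4, 1.4, 0, -1], [0.3, 1.4, 1.4, 0, -1]]}}

```text
clock: 2.7
tcp_pos: [0.4287, -0.2769, 0.1154]
eef_rot: [0.002, 0.996, -0.093, 0.0]
force: [-2.3, -5.2, 2.9]
width: 0.001
```

```bash
python3 look.py 4
```

```text
{'clock': 2.8, 'qpos': [0.796, 0.388, -0.377, 2.03, 0.208, 0.758, 0.107], 'tcp_pos': [0.429, -0.277, 0.115], 'eef_rot': [0.002, 0.996, -0.093, 0.001], 'force': [-2.028, -5.608, 3.477], 'width': 0.004}
stand xs,ys,z [ 0.0326 -0.1261  0.1151]
```

View pics/l4.png

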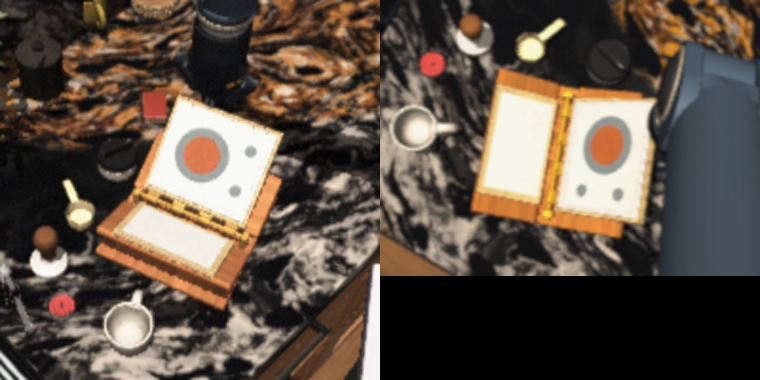

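```bash
python3 -c "
import numpy as np
for p in np.arange(.7,2.75,.15):
    print(round(p,2),'corner yr,z',np.round([155*np.cos(p)+4*np.sin(p),30+155*np.sin(p)-4*np.cos(p)],0),'r125 back',np.round([125*np.cos(p)+4*np.sin(p),30+125*np.sin(p)-4*np.cos(p)],0))"
```

```text
0.7 corner yr,z [121. 127.] r125 back [ 98. 107.]
0.85 corner yr,z [105. 144.] r125 back [ 86. 121.]
1.0 corner yr,z [ 87. 158.] r125 back [ 71. 133.]
1.15 corner yr,z [ 67. 170.] r125 back [ 55. 142.]
1.3 corner yr,z [ 45. 178.] r125 back [ 37. 149.]
1.45 corner yr,z [ 23. 183.] r125 back [ 19. 154.]
1.6 corner yr,z [ -1. 185.] r125 back [  0. 155.]
1.75 corner yr,z [-24. 183.] r125 back [-18. 154.]
1.9 corner yr,z [-46. 178.] r125 back [-37. 150.]
2.05 corner yr,z [-68. 169.] r125 back [-54. 143.]
2.2 corner yr,z [-88. 158.] r125 back [-70. 133.]
2.35 corner yr,z [-106.  143.] r125 back [-85. 122.]
2.5 corner yr,z [-122.  126.] r125 back [-98. 108.]
2.65 corner yr,z [-135.  107.] r125 back [-108.   93.]
```

{"op": "arm_command", "data": {"targets": [[0.1, 0.5, 0.9, 0, -1], [0.2, 1.0, 1.6, 0, -1], [0.3, 1.9, 2.3, 0, -1], [0.5, 2.8, 3.0, 0, -1], [0.7, 3.7, 3.6, 0, -1], [0.9, 4.7, 4.2, 0, -1], [0.9, 4.7, 4.2, 0, -1]]}}

```text
clock: 3.5
tcp_pos: [0.4387, -0.2274, 0.1579]
eef_rot: [0.001, 0.996, -0.091, 0.001]
force: [0.6, -0.8, 0.3]
width: -0.003
```

```bash
python3 look.py 5
```

```text
{'clock': 3.6, 'qpos': [0.744, 0.307, -0.416, 2.028, 0.168, 0.837, 0.048], 'tcp_pos': [0.438, -0.229, 0.157], 'eef_rot': [0.001, 0.996, -0.092, 0.0], 'force': [-0.824, -0.16, 0.495], 'width': -0.002}
stand xs,ys,z [ 0.0326 -0.077   0.1569]
```

View pics/l5.png

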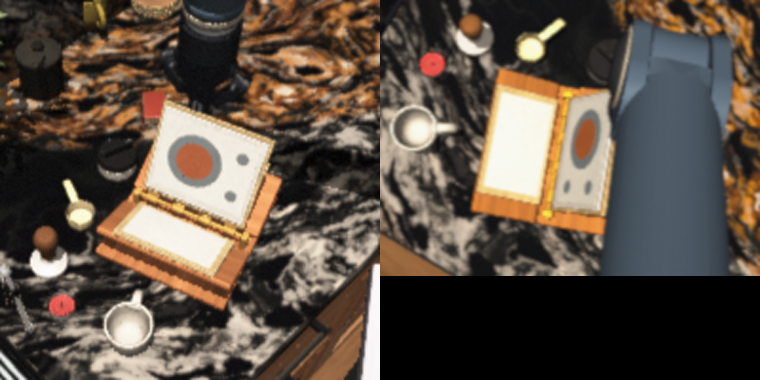

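The leaf has risen to about 65–70° (card foreshortened in the top view at about (585,140)), and the finger is still behind its edge. I'll carry on over the vertical.

{"op": "arm_command", "data": {"targets": [[0.2, 1.2, 0.5, 0, -1], [0.4, 2.4, 0.8, 0, -1], [0.7, 3.6, 1.0, 0, -1], [0.9, 4.8, 1.0, 0, -1], [1.1, 6.0, 1.0, 0, -1], [1.3, 7.2, 1.0, 0, -1], [1.6, 8.4, 0.8, 0, -1], [1.6, 8.4, 0.8, 0, -1]]}}

```text
clock: 4.4
tcp_pos: [0.4541, -0.1422, 0.1646]
eef_rot: [0.001, 0.996, -0.09, 0.0]
force: [-0.7, -0.0, -0.6]
width: 0.003
```

```bash
python3 look.py 6
```

```text
{'clock': 4.5, 'qpos': [0.613, 0.274, -0.463, 2.056, 0.165, 0.845, -0.128], 'tcp_pos': [0.454, -0.144, 0.165], 'eef_rot': [0.001, 0.996, -0.092, 0.0], 'force': [0.377, -0.036, -0.449], 'width': 0.0}
stand xs,ys,z [0.0326 0.0091 0.1646]
```

View pics/l6.png

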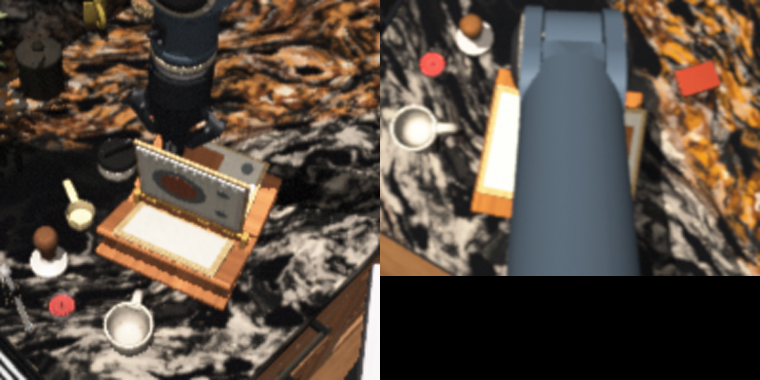

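{"op": "arm_command", "data": {"targets": [[0.2, 0.9, -0.1, 0, -1], [0.3, 1.7, -0.4, 0, -1], [0.5, 2.5, -0.7, 0, -1], [0.6, 3.3, -1.1, 0, -1], [0.8, 4.1, -1.6, 0, -1], [0.9, 4.9, -2.1, 0, -1], [1.2, 6.4, -3.2, 0, -1], [1.2, 6.4, -3.2, 0, -1]]}}

```text
clock: 5.3
tcp_pos: [0.465, -0.0777, 0.1314]
eef_rot: [0.0, 0.996, -0.09, -0.001]
force: [-0.8, 0.5, -0.6]
width: -0.004
```

```bash
python3 look.py 7
```

```text
{'clock': 5.4, 'qpos': [0.483, 0.321, -0.478, 2.092, 0.212, 0.775, -0.31], 'tcp_pos': [0.465, -0.08, 0.132], 'eef_rot': [0.001, 0.996, -0.091, -0.0], 'force': [0.67, -1.106, -0.401], 'width': -0.0}
stand xs,ys,z [0.0323 0.0745 0.1323]
```

View pics/l7.png

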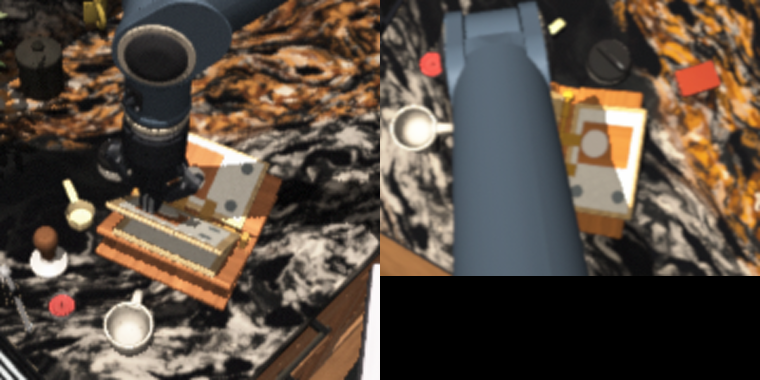

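The leaf is over and leaning low on the left, with its edge running from about (108,203) to (225,255) in the side crop. Next I'll press it down.

{"op": "arm_command", "data": {"targets": [[0.1, 0.6, -0.6, 0, -1], [0.2, 1.2, -1.3, 0, -1], [0.3, 1.8, -2.1, 0, -1], [0.4, 2.3, -2.8, 0, -1], [0.5, 2.6, -3.3, 0, -1], [0.5, 2.6, -3.6, 0, -1], [0.5, 2.6, -3.6, 0, -1]]}}

```text
clock: 6.1
tcp_pos: [0.4701, -0.0536, 0.0958]
eef_rot: [0.001, 0.996, -0.091, -0.001]
force: [0.9, -0.5, -0.3]
width: -0.002
```

```bash
python3 look.py 8
```

```text
{'clock': 6.2, 'qpos': [0.407, 0.381, -0.462, 2.118, 0.264, 0.697, -0.413], 'tcp_pos': [0.47, -0.054, 0.096], 'eef_rot': [0.001, 0.996, -0.091, -0.001], 'force': [0.266, 0.076, 0.676], 'width': -0.004}
stand xs,ys,z [0.0324 0.1009 0.0963]
```

View pics/l8.png

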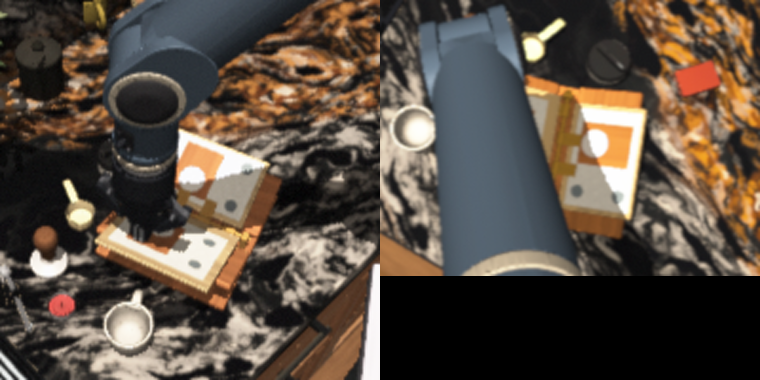

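{"op": "arm_command", "data": {"targets": [[0, 0.1, -0.2, 0, -1], [0, 0.1, -0.4, 0, -1], [0, 0.1, -0.6, 0, -1], [0, 0.1, -0.6, 0, -1]]}}

```text
clock: 6.6
tcp_pos: [0.4713, -0.0533, 0.094]
eef_rot: [0.002, 0.996, -0.092, 0.0]
force: [-10.6, -1.4, 34.4]
width: -0.002
```

It met the stop: z force 34 N at TCP z = 0.094, where I predicted contact at about 0.097. I'll lift straight off and retreat.

{"op": "arm_command", "data": {"targets": [[0, 0, 2, 0, -1], [0, 0, 6, 0, -1], [0, 0, 11, 0, -1], [0, -4, 16, 0, -1], [0, -9, 16, 0, -1], [0, -14, 16, 0, -1], [0, -19, 16, 0, -1], [0, -24, 16, 0, -1]]}}

```text
clock: 7.4
tcp_pos: [0.4709, -0.2857, 0.2546]
eef_rot: [0.003, 0.996, -0.092, 0.001]
force: [0.2, -0.4, 0.0]
width: 0.003
```

{"op": "arm_command", "data": {"targets": [[-3, -4, 0, 0, -1], [-6, -8, 0, 0, -1], [-9, -12, 0, 0, -1], [-9, -12, 0, 0, -1], [-9, -12, 0, 0, -1]]}}

```text
clock: 7.9
tcp_pos: [0.3796, -0.4069, 0.2544]
eef_rot: [0.003, 0.996, -0.094, 0.0]
force: [0.2, 0.3, 0.6]
width: -0.001
```

```bash
python3 look.py 9;python3 - <<'E'
import cv2,numpy as np
a=cv2.cvtColor(np.load("top_9.npz")["pixels"],cv2.COLOR_RGB2BGR)[150:310,170:390]; cv2.imwrite("pics/topc9.png",cv2.resize(a,None,fx=3.6,fy=3.6,interpolation=cv2.INTER_CUBIC))
a=cv2.cvtColor(np.load("side_9.npz")["pixels"],cv2.COLOR_RGB2BGR)[130:290,190:360]; cv2.imwrite("pics/sidec9.png",cv2.resize(a,None,fx=3.7,fy=3.7,interpolation=cv2.INTER_CUBIC))
E
```

```text
{'clock': 8.0, 'qpos': [0.984, 0.28, -0.303, 1.794, 0.097, 1.077, 0.464], 'tcp_pos': [0.382, -0.404, 0.255], 'eef_rot': [0.002, 0.996, -0.091, 0.001], 'force': [-0.079, -0.602, -0.592], 'width': 0.002}
stand xs,ys,z [ 0.0101 -0.2601  0.2546]
```

View pics/topc9.png

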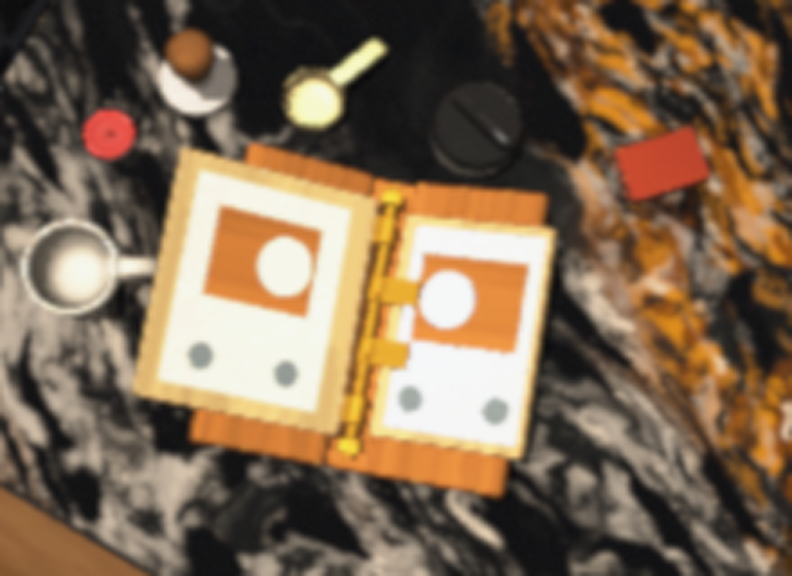

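View pics/sidec9.png

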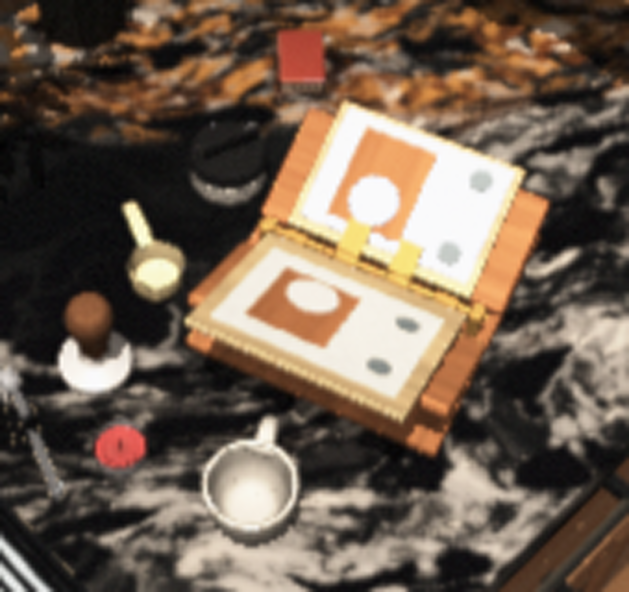

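```bash
python3 - <<'E'
from h import *
np.set_printoptions(precision=3,suppress=True)
A=tri(T(182,150),S(188,320));B=tri(T(134,395),S(403,418))
U=tri(T(555,229),S(348,102));W=tri(T(522,458),S(524,172))
m=np.array([.42,-.147,.03]);c,s=np.cos(-.186),np.sin(-.186)
for n,e in(("leaf",(A+B)/2),("under",(U+W)/2)):
    d=e-m;y=-s*d[0]+c*d[1];print(n,e,"ys",y,"dz",d[2],"r",np.hypot(y,d[2]),"slope",np.degrees(np.arctan2(d[2],abs(y))))
print(A,B)
for a in(0,.05,.1,.15,.2):
  f=.436+a; print(a,"exp ys,z top edge",155*np.cos(f)-4*np.sin(f),30+155*np.sin(f)+4*np.cos(f))
for n in C:
  d=np.abs(C[n]["pixels"].astype(int)-np.load(f"{n}_9.npz")["pixels"]).max(2)
  # changes at small things
  for nm,X in dict(cup=(.452,.055,.03),tea=(.55,.034,.01),match=(.526,-.351,.01),timer=(.543,-.218,.03),scoop=(.573,-.108,.01),tamper=(.591,-.027,.03)).items():
    u,v=proj(n,np.array(X)).astype(int); print(n,nm,d[v-10:v+10,u-10:u+10].max(),(d[v-10:v+10,u-10:u+10]>30).sum())
E
```

```text
leaf [ 0.444 -0.009  0.092] ys 0.1402612820513815 dz 0.06203646996930991 r 0.15336802420631976 slope 23.859432427373253
under [ 0.397 -0.253  0.063] ys -0.1085796770155858 dz 0.03300050186706846 r 0.11348382873470264 slope 16.905542668971435
[ 0.521 -0.023  0.094] [0.366 0.006 0.09 ]
0 exp ys,z top edge 138.81019943043887 99.08493709978887
0.05 exp ys,z top edge 135.18391506126352 105.93621737161452
0.1 exp ys,z top edge 131.219741306857 112.59769664682865
0.15 exp ys,z top edge 126.92758653710355 119.05272469647457
0.2 exp ys,z top edge 122.31817890361656 125.2851673121418
side cup 6 0
side tea 7 0
side match 131 5
side timer 6 0
side scoop 10 0
side tamper 6 0
top cup 3 0
top tea 3 0
top match 3 0
top timer 3 0
top scoop 3 0
top tamper 3 0
```

```bash
python3 -c "
from workcell import r
print(r.hand_in())"
```

```text
the job is handed in; nothing more can be done
None
```

The big leaf now lies flat on the left side, and I have handed the job in at about 8 s of the 32 s allowed. The hand-in reports no verdict.

**What I did:** With the fingers shut, I pushed the leaf's free edge up from the right and over the spine. I then pressed it down on the left until it met its stop, lifted straight off and drew the hand back to the right. The leaf was only ever touched from one side.

**Last checks:**
- **Stop:** I felt about 34 N upward on the tool at TCP height 0.094 m; I had predicted about 0.097 m.
- **Leaf edge:** It measured 140 mm to the left of the spine and 92 mm high, at a slope of 23.9°. At the stop it should be 139 mm, 99 mm and about 25–26°.
- **Smaller leaf:** It still lies on the right wing in both pictures.
- **Small things:** The top view shows no change at any of them. The side view differed by 5 pixels at the match box, which I took to be the hand or its shadow and did not follow up.
- **Hand:** It was clear of everything, with force readings at noise level.

**Disagreement:** My triangulated heights read low. The hinge came out at 15 mm against the given 30 mm, and the leaf edge about 7 mm low. I therefore judged the leaf flat mainly by the stop force and its sideways position, not by its height.

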